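Stop the sole press, clear the sole into its bay, reset the stop

ROBOT

A 6-joint arm with a two-finger parallel gripper is mounted at the origin on the work surface. World frame = base frame: x ahead of the robot, y to its left, z up, the work surface at z = 0. Lengths are in m, angles in rad, forces in N, time in s.
With the tool pointing down it reaches from about 0.35 to 0.85 m from the base axis. Payload 8.1 kg.
Tool frame: the origin (TCP) lies on the centre line of the jaws, within the pads' length; the fingertips stand 17 mm ahead of it and the grasp point (between the pads) lies 2 mm behind it; z points along the fingers, y is the line along which they close (so a half turn about z gives the same grasp; the last joint's range is limited). The gripper opens to 93 mm and grips with 3 to 60 N. Pads are 15 mm wide; open, the fingers measure 128 mm over their backs; the gripper's body (75 mm by 188 mm) begins 65 mm behind the grasp point.
Start: joints at [1.141, 0.13, 1.488, -0, 1.523, -0.085], TCP at [0.203, 0.565, 0.236] pointing down, gripper open.
Joint ranges: [-2.96, 2.96], [-0.89, 2.26], [0.02, 2.5], [-1.34, 4.48], [0, 2.73], [-2.66, 2.66]. Speed limits (rad/s): [2.39, 2.39, 2.79, 3.14, 3.14, 3.14].

INTERFACE

Orientations are given as a rotation vector (axis times angle).
In Python, from plant import telemetry, viewer, order gives the robot as it stands.
- The arm moves only by the tool send_rows, never from a script. Its argument "plan" is a list that holds one entry, the list of rows, each a list of 5 numbers: the closure, from -1 (fully open) to 1 (shut), then the shift along the world's x, y, z normalised to -1 to 1, where 1 is 0.2 m, then the turn about the world's z normalised to -1 to 1, where 1 is 60 degrees. A call has 1 to 20 rows; each row is the pose to reach, as a shift and turn from the pose commanded when the call began; what a row does not reach only later rows make up. A row lasts 1/12 s, in which the tool goes at most 41.7 mm and 7.16 degrees, less where a joint would pass 70% of its speed; a pose out of reach is approached as far as the arm can. A call with a number of a shift or a turn outside -1 to 1 is refused whole. A call with a gripper value outside its range is refused whole. The fingers move at their own pace and stop on an object; "force" is the grip in N (left out, the last holds). Time passes only in rows, so rows that repeat a pose let the fingers close. It gives the time, the measured TCP pose, the force, the opening and the grip force at its end, in the units of the state.
- telemetry.read_state(): the state, without advancing time (a new reading comes with each control period).
- viewer.read_camera(name): name is "side" or "top" or "wrist"; returns (picture, depth): 420x560x3 uint8, blue, green, red; 420x560 float32, m along the optical axis (not along the pixel's ray), 0 where there is no reading.
- viewer.calibration(name): a dict with "camera_matrix" (3x3 intrinsics, pixels), "dist_coeffs" ([k1, k2, p1, p2, k3] as OpenCV has them; the pictures are not rectified), "extrinsics" (4x4, takes a point from camera to world coordinates); the wrist camera has in their place "hand_eye" (4x4, takes a point from camera to tool coordinates, whose origin is the TCP and whose axes are the flange's). Camera axes: x right, y up, looking along -z (the intrinsics and any distortion apply to the point x, -y, -z); pixel columns grow to the right and rows downward; lengths in m; the calibration is good to about 2 mm. A picture is of the moment at which its call begins: read the wrist's pose just before it. calibration takes no time and is no camera call.
- order.close_job(): hands the job in; it is judged then, once.
The state is a dict: "t": time; "q": joint angles; "dq": joint speeds; "joint_torque": joint torques, N m; "tool_pos": TCP position; "orientation": TCP orientation; "force": force on the tool from outside, world axes, zero at the start; "wrist_torque": the same for the moment, N m; "opening": finger opening in m; "gripper_force": force on a finger pad.
Only numpy, scipy, OpenCV 4.12 (cv2) and the standard library are available. Lean on these libraries where they do the work, as an engineer would, in place of code of your own. Each camera call takes 0.05 s, during which the arm holds its last target. There are 200 camera calls.

TASK

Push the red mushroom stop button down until it stays latched by itself. Only then take the sole out of the press and slide it toe first into the empty blue bay until the toe meets the back, and let it lie flat there with its heel sticking out. Last, turn the button's head clockwise so that it springs fully up again; keep it latched down until the sole is in the bay, and leave everything else where it is.

Things in the scene. Friction and masses are not known exactly. Their poses are not given: they have to be found in the camera images.
- stop_station: grey box 100 x 100 mm, 62 mm high, fixed to the table, with a yellow collar (72 mm across, its top 66 mm above the table) and the red mushroom button on top, centred. Origin: centre of the box's underside; z up.
- stop_top (a point): centre of the top of the red mushroom head, moves with it. Head 56 mm across, slightly domed, three white bars on top; its upright cylindrical rim reaches from 8 to 22 mm below this point. Button up: 104 mm above the table, 16 mm free between rim and yellow collar. Latched: about 95 mm above the table, 6 mm free.
- stop_travel (a joint): how far the mushroom is pressed down, m: 0 = fully up, 0.012 = hard stop. Sprung upward (3 N at the top, 9 N at the bottom, about 10 N on the way to pass the catch). Pushed beyond 0.010 and let go, a catch holds it at about 0.0098; it cannot be pulled up out of the catch.
- stop_turn (a joint): turn of the mushroom's head, rad, clockwise seen from above, 0 to 1.05; a weak spring (about 0.05 N m) brings it back to 0. When latched, turning beyond about 0.6 frees the catch and a spring (some 8 N) lifts the head once nothing holds it; a firm grip can hold it down, so let go while it is turned, and it rises.
- press: green bench press, fixed, 230 x 160 mm, 210 mm high. Origin on the table; its -x is its open front. Grey bed 20 mm high from 65 mm before the origin to 160 mm behind. A steel foot (110 mm wide, front face 40 mm before the origin) rests on the sole with about 4 N and drops 6 mm when it is gone. Green head overhangs from the origin backwards, 140 to 210 mm above the table.
- sole: stiff black sandal sole, tan top, 180 mm long, 14 mm thick, 0.16 kg. Origin: centre of underside; x to the toe, z up. Ball 62 mm wide, sides parallel from 31 to 80 mm from the toe tip; waist 46; heel 50 mm wide, parallel from 25 to 60 mm from the heel end. One black slot at the toe, two at the waist. Starts flat on the press bed, heel under the foot, toe out of the front by 85 to 100 mm.
- sole_toe (a point): toe tip of the sole, on its underside, 90 mm along the sole's x.
- bay_blue: blue wooden bay fixed on the table, empty: a box lying with an open front, 105 mm deep, 100 mm wide, 62 mm high, walls, floor and roof 6 mm (inside 88 mm wide, 50 mm high, 99 mm deep). Origin: centre of its underside. Its own -x is the open front, 52.5 mm before the origin; the inner face of the back wall is 46.5 mm behind the origin.
- bay_green: green bay, same size and axes as the blue one, holding another sole: leave it. The two bays may have changed places.
- parked_sole: a finished sole of the same size with a grey top, toe in the green bay, heel half sticking out of it: leave it.
- glue_tin: yellow and green tin, 80 mm across, 85 mm high; bystander. Origin: centre of its underside.
- tub: white plastic bowl, 84 mm across, 55 mm high; bystander. Origin: centre of its underside.
- screwdriver: yellow-handled screwdriver, 160 mm long, lying; bystander. Origin: under its middle.
- hammer: hammer with wooden handle, 260 mm long, lying; bystander. Origin: under its middle.
- spare_sole: another sole with a dark top, lying on the table beyond the stop button; bystander. Origin: centre of its underside.
- jar: clear jar with red cap, 64 mm across, 90 mm high; bystander. Origin: centre of its underside.
Mind the look-alikes: they are no part of the job. What is shaped like the sole but yellow is not meant.

How it is judged:
By the outcome, as a careful person would: the job done as asked, in the order asked, and still so for the second after the job is handed in, with the robot touching nothing.
It also fails if it takes over 67 s, if anything falls off the work surface, if the arm or the gripper's body presses on something with over 40 N, if the wrist force passes 120 N, or if a joint passes its speed limit or range.

## Working session

There is one attempt and no reset: what is moved stays moved. The work goes in short steps, Python scripts to look and compute and a tool call to move; the robot and the scene stay as the last step left them, time stands still between calls to the robot, and variables do not carry over. Pictures are saved under pics/ and viewed, at most 10 in all, crops included, and the job is handed in when it is done.

Besides the shell and the picture viewer there is one more tool, called as a command line: name --argument value ..., lists and objects as JSON in quotes. send_rows: Moves the arm, as the interface text tells. Scaled input: -1 to 1 covers 0.2 m each way for a shift and 60 degrees each way for a turn. Its arguments: {"type":"object","properties":{"plan":{"type":"array"},"force":{"type":"number"}},"required":["plan"]}

```bash
mkdir -p pics; cat > h.py <<'E'
import numpy as np, cv2
from plant import telemetry, viewer, order
from scipy.spatial.transform import Rotation as R
def grab(n):
    s=telemetry.read_state(); im,d=viewer.read_camera(n); c=viewer.calibration(n)
    if 'extrinsics' in c: E=np.array(c['extrinsics'])
    else:
        T=np.eye(4); T[:3,:3]=R.from_rotvec(s['orientation']).as_matrix(); T[:3,3]=s['tool_pos']
        E=T@np.array(c['hand_eye'])
    return im,d,(np.array(c['camera_matrix']),np.array(c['dist_coeffs']),E)
def rays(px,C):
    K,D,E=C
    n=cv2.undistortPoints(np.array(px,float).reshape(-1,1,2),K,D).reshape(-1,2)
    return np.c_[n[:,0],-n[:,1],-np.ones(len(n))]
def onplane(px,C,z):
    E=C[2]; d=rays(px,C)@E[:3,:3].T; o=E[:3,3]
    return o+d*((z-o[2])/d[:,2])[:,None]
def cloud(dep,C):
    h,w=dep.shape; u,v=np.meshgrid(np.arange(w),np.arange(h))
    P=rays(np.c_[u.ravel(),v.ravel()],C)*dep.reshape(-1,1)
    return (P@C[2][:3,:3].T+C[2][:3,3]).reshape(h,w,3)
E
python3 - <<'E'
from h import *
s=telemetry.read_state(); print(s)
for n in('top','side'):
    im,d,C=grab(n); cv2.imwrite(f'pics/{n}0.png',im); np.savez(f'{n}0.npz',im=im,d=d,K=C[0],D=C[1],E=C[2]); print(C[2].round(3).tolist())
E
```

```text
{'t': 0.0, 'q': array([ 1.14060520e+00,  1.31169751e-01,  1.48926965e+00,  1.20108130e-05,
        1.52300128e+00, -8.54109993e-02]), 'dq': array([ 6.76068246e-05, -1.34268150e-03,  2.94891989e-04,  2.28541931e-03,
        1.00943120e-03,  6.43614074e-04]), 'joint_torque': array([ 3.26955806e-04, -5.59862709e+01, -4.91740143e+01,  7.66271283e-02,
        3.61468841e-02, -2.22912581e-04]), 'tool_pos': array([0.20254986, 0.56420611, 0.23458758]), 'orientation': array([-5.38818752e-01, -3.09454970e+00,  2.80170642e-03]), 'force': array([-0.51625127, -0.28688399,  0.29680645]), 'wrist_torque': array([-0.02647955, -0.0086575 ,  0.02269491]), 'gripper_force': 0.0, 'opening': 0.09266938516629566}
[[0.001, 0.981, -0.197, 0.307], [-1.0, 0.003, 0.01, 0.113], [0.01, 0.196, 0.98, 1.2], [0.0, 0.0, 0.0, 1.0]]
[[0.956, 0.166, -0.243, 0.229], [-0.294, 0.532, -0.794, -0.764], [-0.002, 0.83, 0.557, 0.723], [0.0, 0.0, 0.0, 1.0]]
```

View pics/top0.png

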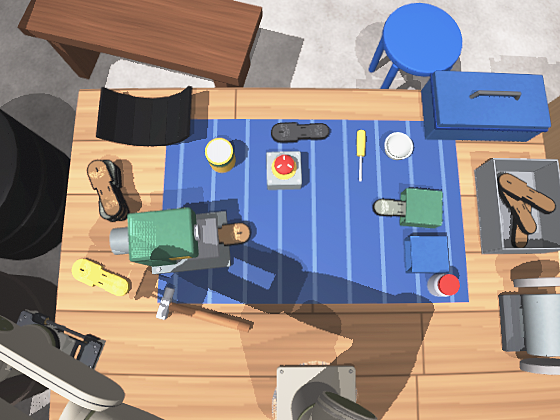

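View pics/side0.png

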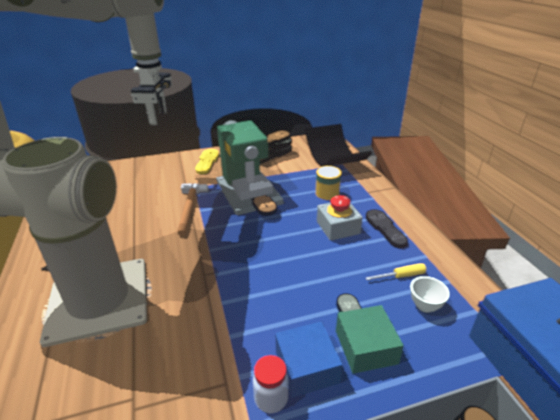

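The top view shows the button at about (284,165), the sole's toe at (240,232) sticking out of the press towards image right, the blue bay at (427,252) with its front to the left, the green bay at (420,207) and the jar at (445,285). The side view agrees.

```bash
cat > m.py <<'E'
from h import *
z=np.load('top0.npz'); im,d=z['im'],z['d']; C=(z['K'],z['D'],z['E'])
P=cloud(d,C); hsv=cv2.cvtColor(im,cv2.COLOR_BGR2HSV); H,S,V=cv2.split(hsv)
def rep(n,m,box,zr,rect=True):
    u0,v0,u1,v1=box; k=np.zeros(m.shape,bool); k[v0:v1,u0:u1]=1
    k&=m&(d>0)&(P[...,2]>zr[0])&(P[...,2]<zr[1])
    q=P[k]; 
    if len(q)<5: print(n,'few',len(q)); return
    r=cv2.minAreaRect(q[:,:2].astype(np.float32))
    print(n,len(q),'mean',q.mean(0).round(4),'zmed',np.median(q[:,2]).round(4),'rect',np.round(r[0],4),np.round(r[1],4),round(r[2],1))
    return k
rep('red',((H<8)|(H>172))&(S>150),(255,140,320,200),(.06,.13))
rep('box',(S<60),(255,140,320,200),(.05,.075))
k=rep('tan sole',(H>5)&(H<20)&(S>60),(215,215,262,250),(.015,.06))
rep('sole any',V>0*V,(215,210,262,255),(.022,.06))
rep('bluebay',(H>95)&(H<120),(400,225,460,275),(.05,.08))
rep('greenbay',(H>60)&(H<90),(395,180,450,230),(.05,.08))
rep('jar',V>=0,(420,268,465,300),(.07,.12))
rep('presshead',(H>60)&(H<90),(110,190,215,280),(.17,.25))
rep('tin',V>=0,(200,130,240,180),(.07,.1))
rep('parked',V>=0,(368,190,402,222),(.008,.06))
print('table z',np.median(P[230:300,300:380,2]))
# ray test of red contour at known plane (rim top .096)
m=(((H<8)|(H>172))&(S>150)).astype(np.uint8); m[:, :255]=0;m[:,320:]=0;m[:140]=0;m[200:]=0
c,_=cv2.findContours(m,0,2);c=max(c,key=cv2.contourArea);print(cv2.minEnclosingCircle(c),onplane([cv2.minEnclosingCircle(c)[0]],C,.094))
big=lambda a,b,c_,d_:cv2.resize(im[b:d_,a:c_],None,fx=5,fy=5,interpolation=cv2.INTER_CUBIC)
cv2.imwrite('pics/crop.png',np.vstack([cv2.resize(big(180,190,270,275),(450,425)),]))
E
python3 m.py
```

```text
red 262 mean [0.6601 0.0863 0.1   ] zmed 0.1007 rect [0.6629 0.0857] [0.0519 0.0563] 81.9
box 682 mean [0.6554 0.086  0.0612] zmed 0.0614 rect [0.6616 0.0859] [0.1016 0.0993] 2.1
tan sole 548 mean [0.4755 0.2291 0.0343] zmed 0.0342 rect [0.4759 0.2277] [0.0581 0.0887] 7.1
sole any 702 mean [0.4739 0.2318 0.0345] zmed 0.0341 rect [0.4787 0.2294] [0.1244 0.0962] 1.6
bluebay 1382 mean [ 0.4132 -0.3187  0.0625] zmed 0.0626 rect [ 0.4115 -0.3197] [0.1079 0.107 ] 89.7
greenbay 1232 mean [ 0.5492 -0.3126  0.0623] zmed 0.0623 rect [ 0.5505 -0.3132] [0.1045 0.0993] 85.3
jar 377 mean [ 0.3294 -0.3565  0.0898] zmed 0.0907 rect [ 0.3297 -0.358 ] [0.0574 0.0541] 40.1
presshead 3239 mean [0.4464 0.3874 0.2082] zmed 0.2092 rect [0.4465 0.4135] [0.1202 0.2089] 7.0
tin 643 mean [0.7014 0.2702 0.0839] zmed 0.0845 rect [0.7037 0.271 ] [0.0805 0.0787] 27.4
parked 476 mean [ 0.554  -0.2187  0.0201] zmed 0.0205 rect [ 0.5607 -0.2192] [0.0892 0.085 ] 87.1
table z 0.0011362659785889573
((283.9102478027344, 164.0128173828125), 9.936211585998535) [[0.66242625 0.08605926 0.094     ]]
```

View pics/crop.png

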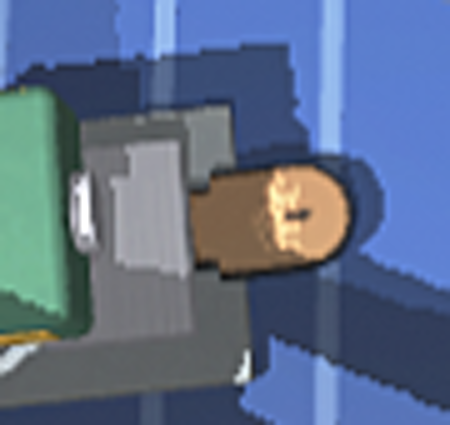

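The crop shows the toe end at about (270,215) in the crop, sticking out of the bed and tilted a few degrees; the foot's front edge is at crop x≈190. I'll start towards the button while lifting over the press.

send_rows --plan '[[[1, 0, 0, 0.4, 0], [1, 0, 0, 0.4, 0], [1, 1, -1, 0.4, -1], [1, 1, -1, 0.4, -1], [1, 1, -1, 0.4, -1], [1, 1, -1, 0.4, -1], [1, 1, -1, 0.4, -1], [1, 1, -1, 0.4, -1], [1, 1, -1, 0.4, -1], [1, 1, -1, 0.4, -1], [1, 1, -1, 0.4, -1], [1, 1, -1, 0.4, -1], [1, 1, -1, 0.4, -1]]]' --force 40

```text
t: 1.18
tool_pos: [0.4027, 0.3645, 0.3152]
orientation: [-2.012, -2.413, 0.001]
force: [1.1, 0.3, -0.5]
opening: 0.0111
gripper_force: 0.0
```

```bash
cat >> m.py <<'E'
print('----')
def fit(n,k,zp):
    m=cv2.morphologyEx(k.astype(np.uint8),cv2.MORPH_OPEN,np.ones((3,3)))
    c,_=cv2.findContours(m,0,cv2.CHAIN_APPROX_NONE); c=max(c,key=cv2.contourArea).reshape(-1,2)
    q=onplane(c,C,zp)[:,:2].astype(np.float32); r=cv2.minAreaRect(q); print(n,np.round(r[0],4),np.round(r[1],4),round(r[2],1),'min',q.min(0).round(4),'max',q.max(0).round(4)); return q
def boxm(b):
    k=np.zeros(d.shape,bool); k[b[1]:b[3],b[0]:b[2]]=1; return k
zz=P[...,2]
for n,b,hl,hh in(('blue',(395,220,462,280),95,125),('green',(395,180,450,230),60,90)):
    k=boxm(b)&(zz>.055)&(zz<.07)&(H>hl)&(H<hh); q=fit(n,k,.062)
    for ax,sg in((0,1),(0,-1),(1,1),(1,-1)):   # edge lines
        o=1-ax; lo,hi=np.percentile(q[:,o],[2,98]); e=[]
        for t in np.linspace(lo+.015,hi-.015,9):
            w=q[abs(q[:,o]-t)<.005,ax]*sg
            if len(w): e.append((t,w.max()*sg))
        e=np.array(e); p=np.polyfit(e[:,0],e[:,1],1); print('  edge',ax,sg,'slope deg',np.degrees(np.arctan(p[0])).round(2),'mid',np.polyval(p,e[:,0].mean()).round(4))
k=boxm((216,205,262,256))&(zz>.026)&(zz<.045)&(V>0)
q=fit('sole',k,.034)
for y0 in np.arange(.19,.275,.01):
    w=q[abs(q[:,1]-y0)<.005,0]; print(round(y0,3),w.min().round(4),w.max().round(4),((w.min()+w.max())/2).round(4))
E
python3 m.py | sed -n '/----/,$p'
```

```text
----
blue [ 0.414  -0.3191] [0.1074 0.1009] 89.9 min [ 0.3634 -0.3727] max [ 0.4645 -0.2654]
  edge 0 1 slope deg 0.11 mid 0.4645
  edge 0 -1 slope deg 0.5 mid 0.3638
  edge 1 1 slope deg -0.17 mid -0.2664
  edge 1 -1 slope deg 0.78 mid -0.3718
green [ 0.5502 -0.3126] [0.1028 0.0999] 85.5 min [ 0.4987 -0.3677] max [ 0.6034 -0.2591]
  edge 0 1 slope deg 5.73 mid 0.5987
  edge 0 -1 slope deg 4.49 mid 0.5012
  edge 1 1 slope deg -3.6 mid -0.2615
  edge 1 -1 slope deg -4.46 mid -0.3644
sole [0.4751 0.2271] [0.0602 0.093 ] 7.4 min [0.4423 0.1813] max [0.5055 0.2728]
0.19 0.4538 0.4997 0.4768
0.2 0.451 0.5055 0.4782
0.21 0.4481 0.5055 0.4768
0.22 0.448 0.5054 0.4767
0.23 0.4452 0.5054 0.4753
0.24 0.4451 0.5025 0.4738
0.25 0.4423 0.5025 0.4724
0.26 0.4508 0.4995 0.4752
0.27 0.4507 0.4909 0.4708
```

send_rows --plan '[[[1, 1, -1, 0, -0.054], [1, 1, -1, 0, -0.054], [1, 1, -1, 0, -0.054], [1, 1, -1, 0, -0.054], [1, 1, -1, 0, -0.054], [1, 1, -1, 0, -0.054], [1, 1, -1, 0, -0.054], [1, 1, -1, 0, -0.054], [1, 1, -1, 0, -0.054]]]'

```text
t: 1.93
tool_pos: [0.6034, 0.1636, 0.3146]
orientation: [-2.081, -2.352, 0.002]
force: [0.1, -0.2, 0.6]
opening: 0.0005
gripper_force: 0.0
```

send_rows --plan '[[[1, 0.3, -0.39, -0.5, 0], [1, 0.3, -0.39, -0.5, 0], [1, 0.3, -0.39, -0.5, 0], [1, 0.3, -0.39, -0.5, 0], [1, 0.3, -0.39, -0.5, 0], [1, 0.3, -0.39, -0.5, 0], [1, 0.3, -0.39, -0.5, 0]]]'

```text
t: 2.52
tool_pos: [0.6629, 0.0887, 0.218]
orientation: [2.078, 2.354, 0.004]
force: [0.5, -0.1, 1.3]
opening: 0.0005
gripper_force: 0.0
```

```bash
python3 - <<'E'
from h import *
im,d,C=grab('wrist'); cv2.imwrite('pics/w1.png',im); P=cloud(d,C)
hsv=cv2.cvtColor(im,cv2.COLOR_BGR2HSV);H,S,V=cv2.split(hsv)
k=((H<8)|(H>172))&(S>150)&(P[...,2]>.08)&(P[...,2]<.12)
c,_=cv2.findContours(k.astype(np.uint8),0,2);c=max(c,key=cv2.contourArea);cc=cv2.minEnclosingCircle(c)
print(cc,onplane([cc[0]],C,.09),P[k].mean(0),P[k][:,2].max(),C[2][:3,3]); s=telemetry.read_state();print(s['tool_pos'],s['t'],s['force'])
E
```

```text
((279.6581726074219, 203.95831298828125), 28.96376609802246) [[0.6626182  0.08813105 0.09      ]] [0.6620335  0.09100363 0.10218523] 0.10778185357266012 [0.65270736 0.15913965 0.36825818]
[0.6632191  0.08875151 0.21857443] 2.5667 [0.06800514 0.14350231 0.07798593]
```

View pics/w1.png

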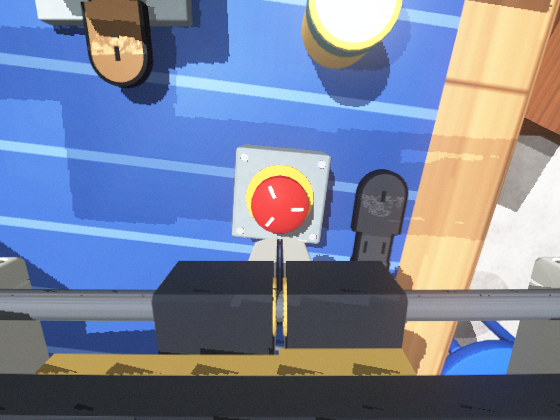

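The wrist view shows the fingers over the red button (centre at 280,204), and the tan toe at the upper left (118,45). I'll press now.

send_rows --plan '[[[1, 0, -0.005, -0.2, 0], [1, 0, -0.005, -0.38, 0], [1, 0, -0.005, -0.43, 0], [1, 0, -0.005, -0.46, 0], [1, 0, -0.005, -0.48, 0], [1, 0, -0.005, -0.5, 0], [1, 0, -0.005, -0.51, 0], [1, 0, -0.005, -0.52, 0], [1, 0, -0.005, -0.525, 0], [1, 0, -0.005, -0.53, 0], [1, 0, -0.005, -0.53, 0], [1, 0, -0.005, -0.53, 0]]]'

```text
t: 3.57
tool_pos: [0.6647, 0.0862, 0.1139]
orientation: [2.079, 2.351, 0.006]
force: [-2.9, 0.7, 6.4]
opening: 0.0001
gripper_force: 3.0
```

send_rows --plan '[[[1, 0, 0, -0.01, 0], [1, 0, 0, -0.02, 0], [1, 0, 0, -0.025, 0], [1, 0, 0, -0.03, 0], [1, 0, 0, -0.03, 0], [1, 0, 0, -0.03, 0]]]'

```text
t: 4.07
tool_pos: [0.6654, 0.0863, 0.1092]
orientation: [2.078, 2.35, 0.008]
force: [-5.5, 0.3, 11.6]
opening: 0.0007
gripper_force: 6.0
```

send_rows --plan '[[[1, 0, 0, -0.015, 0], [1, 0, 0, -0.02, 0], [1, 0, 0, -0.02, 0], [1, 0, 0, -0.02, 0]]]'

```text
t: 4.4
tool_pos: [0.6667, 0.0863, 0.1089]
orientation: [2.077, 2.348, 0.011]
force: [-12.8, -0.3, 29.9]
opening: 0.0007
gripper_force: 14.9
```

send_rows --plan '[[[1, 0, 0, 0.05, 0], [1, 0, 0, 0.2, 0], [-1, -0.2, 0.2, 0.4, 0], [-1, -0.4, 0.5, 0.4, 0], [-1, -0.9, 0.7, 0.4, 0], [-1, -0.92, 0.7, 0.4, 0], [-1, -0.92, 0.7, 0.4, 0], [-1, -0.92, 0.7, 0.4, 0], [-1, -0.92, 0.7, 0.4, 0], [-1, -0.92, 0.7, 0.4, 0]]]'

```text
t: 5.23
tool_pos: [0.479, 0.2274, 0.1828]
orientation: [2.076, 2.354, 0.007]
force: [0.3, 0.2, 1.1]
opening: 0.0492
gripper_force: 0.0
```

```bash
python3 - <<'E'
from h import *
s=telemetry.read_state();print(s['tool_pos'],s['t'],s['force'])
im,d,C=grab('top'); P=cloud(d,C); cv2.imwrite('pics/t2.png',im)
k=np.zeros(d.shape,bool);k[140:200,255:320]=1
H,S,V=cv2.split(cv2.cvtColor(im,cv2.COLOR_BGR2HSV)); k&=((H<8)|(H>172))&(S>150)&(P[...,2]>.06)&(P[...,2]<.13)
z=np.load('top0.npz'); print(np.percentile(P[k][:,2],[20,50,80,95]),k.sum(), np.median((d-z['d'])[k]))
im,d,C=grab('wrist'); cv2.imwrite('pics/w2.png',im)
E
```

```text
[0.47902104 0.22740475 0.18277551] 5.2333 [0.26329453 0.17805687 1.12258424]
[0.08845837 0.09143133 0.09432668 0.09612126] 253 0.009259939
```

View pics/w2.png

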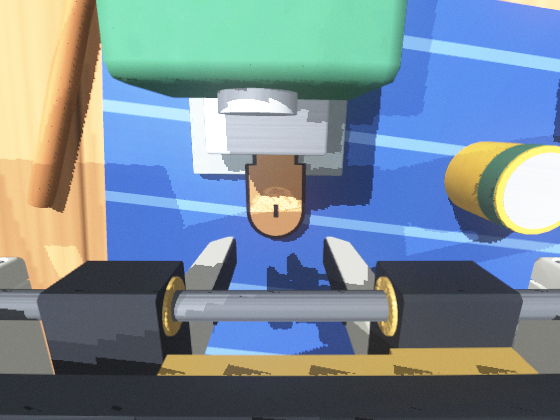

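The wrist view shows the button left behind (the top depth has it 9.3 mm lower, so it's latched) and the sole's toe tip at (277,237) between the open fingers, in line with them.

```bash
python3 - <<'E'
from h import *
s=telemetry.read_state()
im,d,C=grab('wrist'); P=cloud(d,C); H,S,V=cv2.split(cv2.cvtColor(im,cv2.COLOR_BGR2HSV))
k=np.zeros(d.shape,bool);k[175:245,235:318]=1
k&=(P[...,2]>.024)&(P[...,2]<.045)&~((H>95)&(H<130)&(S>120))
c,_=cv2.findContours(k.astype(np.uint8),0,1);c=max(c,key=cv2.contourArea).reshape(-1,2)
q=onplane(c,C,.034)[:,:2]; print('z',np.median(P[k][:,2]),'toe y',q[q[:,1].argmin()])
ys=np.arange(.19,.255,.008); L=[(y,w.min(),w.max()) for y in ys if len(w:=q[abs(q[:,1]-y)<.004,0])]
for a in L: print(np.round([*a,(a[1]+a[2])/2,a[2]-a[1]],4))
L=np.array(L);p=np.polyfit(L[:,0],L[:,1:].mean(1),1);print('angle',np.degrees(np.arctan(p[0])),np.polyval(p,.225)); print(s['tool_pos'])
im,d,C=grab('top')
E
```

```text
z 0.03574460505700089 toe y [0.47723157 0.18157908]
[0.19   0.4532 0.5018 0.4775 0.0487]
[0.198  0.4492 0.5053 0.4773 0.0561]
[0.206  0.4463 0.5076 0.4769 0.0613]
[0.214  0.4456 0.5081 0.4769 0.0625]
[0.222  0.4448 0.507  0.4759 0.0622]
[0.23   0.4441 0.5067 0.4754 0.0626]
[0.238  0.4423 0.5057 0.474  0.0634]
[0.246  0.4418 0.5045 0.4732 0.0627]
[0.254  0.4703 0.5033 0.4868 0.033 ]
angle 2.1000454089122873 0.4772147329580141
[0.48025048 0.22602854 0.18182719]
```

send_rows --plan '[[[-1, -0.024, 0.005, -0.2, 0], [-1, -0.024, 0.005, -0.4, 0], [-1, -0.024, 0.005, -0.55, 0], [-1, -0.024, 0.005, -0.65, 0], [-1, -0.024, 0.005, -0.72, 0], [-1, -0.024, 0.005, -0.76, 0], [-1, -0.024, 0.005, -0.785, 0], [-1, -0.024, 0.005, -0.785, 0], [-1, -0.024, 0.005, -0.785, 0]]]'

```text
t: 6.18
tool_pos: [0.4749, 0.2267, 0.0234]
orientation: [2.082, 2.352, 0.001]
force: [-0.6, 0.5, 0.8]
opening: 0.093
gripper_force: 0.0
```

send_rows --plan '[[[0, 0, 0, 0, 0], [0.3, 0, 0, 0, 0], [0.6, 0, 0, 0, 0], [0.8, 0, 0, 0, 0], [0.8, 0, 0, 0, 0], [0.8, 0, 0, 0, 0], [0.8, 0, 0, 0, 0]]]' --force 45

```text
t: 6.77
tool_pos: [0.4745, 0.2267, 0.0231]
orientation: [2.081, 2.352, 0.001]
force: [1.3, -1.0, 2.1]
opening: 0.0616
gripper_force: 45.0
```

send_rows --plan '[[[0.8, 0.006, -0.05, 0, 0], [0.8, 0.018, -0.15, 0, 0], [0.8, 0.03, -0.25, 0, 0], [0.8, 0.042, -0.35, 0, 0], [0.8, 0.054, -0.45, 0, 0], [0.8, 0.066, -0.55, 0, 0], [0.8, 0.078, -0.65, 0, 0], [0.8, 0.09, -0.75, 0, 0], [0.8, 0.102, -0.85, 0, 0], [0.8, 0.114, -0.95, 0, 0], [0.8, 0.12, -1, 0, 0], [0.8, 0.12, -1, 0, 0]]]'

```text
t: 7.77
tool_pos: [0.4979, 0.025, 0.0224]
orientation: [-2.084, -2.351, 0.001]
force: [0.1, -0.1, -2.1]
opening: 0.0615
gripper_force: 45.0
```

```bash
python3 - <<'E'
from h import *
s=telemetry.read_state();print(s['tool_pos'],s['opening'],s['gripper_force'],s['force'])
im,d,C=grab('top'); cv2.imwrite('pics/t3.png',im[150:310,150:350].repeat(3,0).repeat(3,1))
E
```

```text
[0.49785756 0.02504839 0.02240799] 0.06150862176106379 44.983776211738586 [ 0.06209188 -0.14312858 -2.14320256]
```

View pics/t3.png

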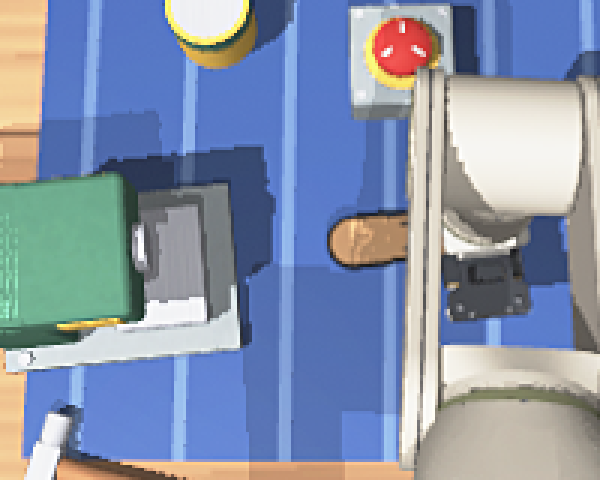

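The sole is clear of the press and held level in the gripper (heel at crop (340,245)). I'll carry it in front of the blue bay, set it down, and take it again by the heel.

send_rows --plan '[[[0.8, 0, 0, 0.08, 0], [0.8, -0.1, -0.2, 0.08, -0.12], [0.8, -0.2, -0.4, 0.08, -0.12], [0.8, -0.3, -0.6, 0.08, -0.12], [0.8, -0.38, -0.8, 0.08, -0.12], [0.8, -0.42, -0.95, 0.08, -0.12], [0.8, -0.42, -1, 0.04, -0.12], [0.8, -0.42, -1, 0, -0.12], [0.8, -0.42, -1, -0.02, -0.12], [0.8, -0.42, -1, -0.02, -0.12], [0.8, -0.42, -1, -0.02, -0.12]]]'

```text
t: 8.73
tool_pos: [0.4141, -0.1713, 0.0179]
orientation: [-2.222, -2.218, -0.0]
force: [-0.2, 0.3, -1.8]
opening: 0.0618
gripper_force: 45.0
```

send_rows --plan '[[[0.3, 0, 0, 0, 0], [0, 0, 0, 0, 0], [0, 0, 0, 0, 0], [-0.5, 0, 0, 0, 0], [-1, 0, 0, 0, 0], [-1, 0, 0, 0, 0], [-1, 0, 0, 0, 0], [-1, 0, 0, 0.15, 0], [-1, 0, 0, 0.35, 0], [-1, 0, 0, 0.55, 0], [-1, 0, 0, 0.7, 0], [-1, 0, 0, 0.7, 0], [-1, 0, 0, 0.7, 0]]]'

```text
t: 9.82
tool_pos: [0.4156, -0.1743, 0.1612]
orientation: [2.222, 2.214, 0.002]
force: [-0.4, 0.0, -0.8]
opening: 0.0927
gripper_force: 0.0
```

```bash
python3 - <<'E'
from h import *
s=telemetry.read_state();print(s['tool_pos'],s['t'])
im,d,C=grab('wrist'); P=cloud(d,C); cv2.imwrite('pics/w4.png',im); H,S,V=cv2.split(cv2.cvtColor(im,cv2.COLOR_BGR2HSV))
k=(P[...,2]>.005)&(P[...,2]<.035)&~((H>95)&(H<130)&(S>120))&(d>0)&(abs(P[...,0]-.414)<.06)&(P[...,1]>-.26)&(P[...,1]<.05)
c,_=cv2.findContours(k.astype(np.uint8),0,1);c=max(c,key=cv2.contourArea).reshape(-1,2)
q=onplane(c,C,.014)[:,:2]; print('z',np.median(P[k][:,2]),'heel',q[q[:,1].argmax()],q[:,1].min())
for y in np.arange(-.22,-.03,.012):
    w=q[abs(q[:,1]-y)<.004,0]
    if len(w): print(np.round([y,w.min(),w.max(),(w.min()+w.max())/2,np.ptp(w)],4))
E
```

```text
[ 0.41555321 -0.17427029  0.16116282] 9.8167
z 0.01569829534711628 heel [ 0.41468681 -0.0379355 ] -0.2172815627570435
[-0.22    0.4018  0.4246  0.4132  0.0227]
[-0.208   0.3881  0.4385  0.4133  0.0504]
[-0.196   0.3831  0.4436  0.4133  0.0605]
[-0.184   0.3823  0.4445  0.4134  0.0622]
[-0.172   0.3826  0.4443  0.4134  0.0617]
[-0.16    0.383   0.444   0.4135  0.061 ]
[-0.148   0.3834  0.4448  0.4141  0.0614]
[-0.136   0.3828  0.4446  0.4137  0.0618]
[-0.124   0.3912  0.4363  0.4137  0.0451]
[-0.112   0.3915  0.4371  0.4143  0.0456]
[-0.1     0.39    0.4388  0.4144  0.0488]
[-0.088   0.3893  0.4396  0.4144  0.0503]
[-0.076   0.3895  0.4394  0.4145  0.0499]
[-0.064   0.3898  0.4392  0.4145  0.0494]
[-0.052   0.3911  0.4381  0.4146  0.047 ]
[-0.04    0.3979  0.4314  0.4147  0.0335]
```

View pics/w4.png

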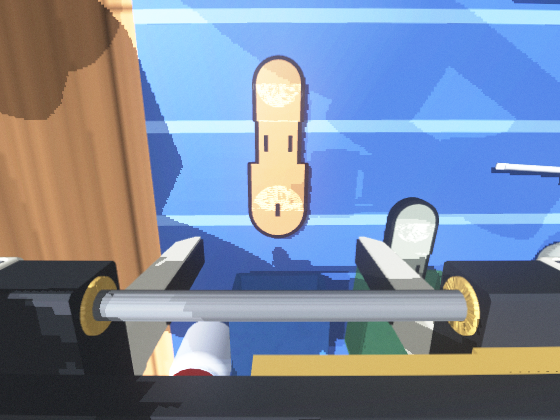

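The wrist view shows the sole lying flat, toe at (278,235) pointing at the blue bay, heel at (279,57), within 0.5° of straight. Next the heel grasp at 42 mm from the heel end.

send_rows --plan '[[[-1, -0.005, 0.2, 0, 0], [-1, -0.005, 0.4, 0, 0], [-1, -0.005, 0.47, -0.1, 0], [-1, -0.005, 0.47, -0.3, 0], [-1, -0.005, 0.47, -0.45, 0], [-1, -0.005, 0.47, -0.57, 0], [-1, -0.005, 0.47, -0.65, 0], [-1, -0.005, 0.47, -0.69, 0], [-1, -0.005, 0.47, -0.7, 0], [-1, -0.005, 0.47, -0.7, 0], [-1, -0.005, 0.47, -0.7, 0]]]'

```text
t: 10.78
tool_pos: [0.4119, -0.079, 0.0177]
orientation: [-2.224, -2.216, 0.002]
force: [0.3, -0.2, -0.5]
opening: 0.093
gripper_force: 0.0
```

send_rows --plan '[[[0, 0, 0, 0, 0], [0.3, 0, 0, 0, 0], [0.6, 0, 0, 0, 0], [0.9, 0, 0, 0, 0], [0.9, 0, 0, 0, 0], [0.9, 0, 0, 0, 0], [0.9, 0, 0, 0, 0], [0.9, 0, 0, 0, 0]]]' --force 45

```text
t: 11.45
tool_pos: [0.4131, -0.0793, 0.0187]
orientation: [2.225, 2.218, 0.0]
force: [0.3, -0.6, -0.2]
opening: 0.0496
gripper_force: 45.0
```

send_rows --plan '[[[0.9, 0, 0, 0.05, 0], [0.9, 0, 0, 0.1, 0], [0.9, 0.002, -0.05, 0.1, 0], [0.9, 0.003, -0.12, 0.1, 0], [0.9, 0.004, -0.12, 0.1, 0]]]'

```text
t: 11.87
tool_pos: [0.4147, -0.1055, 0.0398]
orientation: [2.224, 2.215, 0.0]
force: [0.2, -0.5, -1.3]
opening: 0.0495
gripper_force: 45.0
```

```bash
python3 - <<'E'
from h import *
s=telemetry.read_state();print(s['tool_pos'],s['t'],s['opening'],s['force'],s['wrist_torque'])
for n in('top','side'):
    im,d,C=grab(n); P=cloud(d,C); H,S,V=cv2.split(cv2.cvtColor(im,cv2.COLOR_BGR2HSV))
    k=(H>4)&(H<22)&(S>60)&(abs(P[...,0]-.414)<.04)&(P[...,1]>-.27)&(P[...,1]<.05)&(P[...,2]>.01)&(P[...,2]<.06)&(d>0)
    q=P[k]; print(n,len(q))
    for y in np.arange(-.25,-.04,.02):
        w=q[abs(q[:,1]-y)<.01]
        if len(w)>4: print(y.round(3),len(w),np.median(w[:,2]).round(4),w[:,0].min().round(4),w[:,0].max().round(4))
    cv2.imwrite(f'pics/{n}5.png',im)
E
```

```text
[ 0.41472702 -0.10550721  0.0398197 ] 11.8667 0.04951864573130036 [ 0.15761418 -0.5351226  -1.26346152] [ 0.00679485  0.12122045 -0.00925835]
top 97
-0.21 10 0.0348 0.3855 0.3915
-0.19 17 0.0367 0.3855 0.3941
-0.09 24 0.0365 0.4055 0.4342
-0.07 46 0.0352 0.3975 0.4313
side 1063
-0.23 130 0.0349 0.392 0.4402
-0.21 179 0.0349 0.3881 0.4425
-0.19 169 0.0351 0.3884 0.4427
-0.17 153 0.0352 0.3886 0.4413
-0.15 96 0.0351 0.3961 0.434
-0.13 89 0.035 0.3964 0.4352
-0.11 109 0.0356 0.3914 0.4382
-0.09 93 0.0355 0.3962 0.4377
-0.07 45 0.035 0.4001 0.432
```

send_rows --plan '[[[0.9, 0, -0.1, 0, 0], [0.9, 0, -0.22, 0, 0], [0.9, 0, -0.34, 0, 0], [0.9, 0, -0.45, -0.02, 0], [0.9, 0, -0.5, -0.04, 0], [0.9, 0, -0.53, -0.06, 0], [0.9, 0, -0.55, -0.065, 0], [0.9, 0, -0.56, -0.065, 0], [0.9, 0, -0.57, -0.065, 0], [0.9, 0, -0.575, -0.065, 0]]]'

```text
t: 12.8
tool_pos: [0.4138, -0.2178, 0.0256]
orientation: [-2.224, -2.218, -0.0]
force: [0.5, -0.4, -1.6]
opening: 0.0496
gripper_force: 45.0
```

send_rows --plan '[[[0.9, 0, -0.01, 0, 0], [0.9, 0, -0.02, 0, 0], [0.9, 0, -0.03, 0, 0], [0.9, 0, -0.03, 0, 0]]]'

```text
t: 13.13
tool_pos: [0.4139, -0.2246, 0.0258]
orientation: [2.225, 2.217, -0.0]
force: [-0.1, 0.5, -0.9]
opening: 0.0496
gripper_force: 45.0
```

send_rows --plan '[[[0.9, 0, -0.01, 0, 0], [0.9, 0, -0.015, 0, 0], [0.9, 0, -0.015, 0, 0]]]'

```text
t: 13.38
tool_pos: [0.4137, -0.2268, 0.0254]
orientation: [-2.224, -2.217, -0.001]
force: [1.5, 4.0, -0.7]
opening: 0.0497
gripper_force: 45.0
```

send_rows --plan '[[[0.9, 0, -0.005, 0, 0], [0.9, 0, -0.01, 0, 0], [0.9, 0, -0.01, 0, 0]]]'

```text
t: 13.63
tool_pos: [0.4134, -0.227, 0.0248]
orientation: [-2.222, -2.215, -0.003]
force: [2.4, 12.7, 0.2]
opening: 0.0498
gripper_force: 45.0
```

Contact with the back wall. I'll ease off to about 4 N, lower, and release.

send_rows --plan '[[[0.9, 0, 0.005, -0.005, 0], [0.9, 0, 0.006, -0.008, 0], [0.9, 0, 0.006, -0.008, 0]]]'

```text
t: 13.88
tool_pos: [0.4136, -0.2269, 0.0243]
orientation: [-2.223, -2.216, -0.001]
force: [-2.5, 9.1, 7.8]
opening: 0.0497
gripper_force: 45.0
```

send_rows --plan '[[[0.3, 0, 0, 0, 0], [0, 0, 0, 0, 0], [-0.5, 0, 0, 0, 0], [-1, 0, 0, 0, 0], [-1, 0, 0, 0, 0], [-1, 0, 0, 0, 0], [-1, 0, 0, 0.1, 0], [-1, 0, 0, 0.3, 0], [-1, 0, 0.1, 0.5, 0], [-1, 0, 0.2, 0.7, 0], [-1, 0, 0.4, 0.8, 0], [-1, 0, 0.6, 0.8, 0], [-1, 0, 0.8, 0.8, 0], [-1, 0, 0.8, 0.8, 0]]]'

```text
t: 15.05
tool_pos: [0.4142, -0.0632, 0.1851]
orientation: [2.221, 2.222, 0.005]
force: [-0.5, 0.3, -0.0]
opening: 0.093
gripper_force: 0.0
```

```bash
python3 - <<'E'
from h import *
s=telemetry.read_state();print(s['tool_pos'],s['t'],s['force'])
for n in('top','side'):
    im,d,C=grab(n); P=cloud(d,C); H,S,V=cv2.split(cv2.cvtColor(im,cv2.COLOR_BGR2HSV))
    k=(H>4)&(H<22)&(S>60)&(abs(P[...,0]-.414)<.04)&(P[...,1]>-.28)&(P[...,1]<-.15)&(P[...,2]>.005)&(P[...,2]<.06)&(d>0)
    q=P[k]; print(n,len(q))
    if len(q):
        print('heel y',q[:,1].max())
        for y in np.arange(-.265,-.18,.015):
            w=q[abs(q[:,1]-y)<.008]
            if len(w)>4: print(y.round(3),np.median(w[:,2]).round(4),w[:,0].min().round(4),w[:,0].max().round(4))
    cv2.imwrite(f'pics/{n}6.png',im)
E
```

```text
[ 0.41418201 -0.06316211  0.18510194] 15.05 [-0.47722381  0.25343233 -0.01082876]
top 113
heel y -0.1908312000409731
-0.235 0.0197 0.3895 0.4039
-0.22 0.0204 0.3895 0.4095
-0.205 0.0215 0.3895 0.4126
-0.19 0.0203 0.3923 0.4097
side 254
heel y -0.19123983393126298
-0.235 0.0205 0.3946 0.434
-0.22 0.0205 0.3928 0.4353
-0.205 0.0201 0.3937 0.4349
-0.19 0.0199 0.4008 0.4268
```

View pics/side6.png

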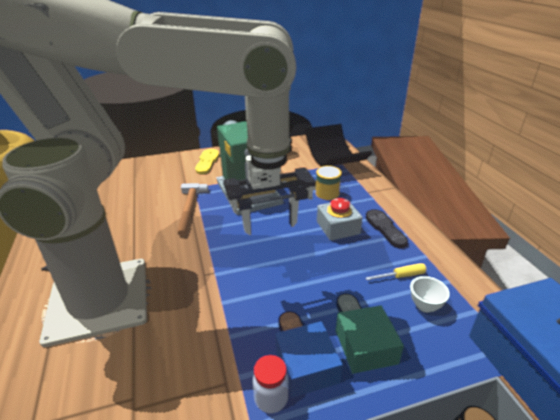

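The side view shows the sole's heel sticking out of the blue bay at (290,320), with its top at 20 mm (6 + 14), so it lies flat, and the button still low. Now to the button.

send_rows --plan '[[[-1, 1, 0.75, 0, 0], [-1, 1, 0.75, 0, 0], [-1, 1, 0.75, 0, 0], [-1, 1, 0.75, 0, 0], [-1, 1, 0.75, 0, 0], [-1, 1, 0.75, 0, 0], [-1, 1, 0.75, 0, 0], [-1, 1, 0.75, 0, 0], [-1, 1, 0.75, 0, 0]]]'

```text
t: 15.9
tool_pos: [0.6136, 0.0801, 0.1828]
orientation: [-2.226, -2.216, 0.003]
force: [0.5, -0.6, -0.3]
opening: 0.0928
gripper_force: 0.0
```

send_rows --plan '[[[-1, 0.24, 0, 0, 0], [-1, 0.24, 0, 0, 0], [-1, 0.24, 0, 0, 0], [-1, 0.24, 0, 0, 0], [-1, 0.24, 0, 0, 0]]]'

```text
t: 16.32
tool_pos: [0.6617, 0.0809, 0.1862]
orientation: [2.225, 2.215, 0.003]
force: [-1.0, -0.4, -0.5]
opening: 0.0931
gripper_force: 0.0
```

```bash
python3 - <<'E'
from h import *
im,d,C=grab('wrist'); P=cloud(d,C)
H,S,V=cv2.split(cv2.cvtColor(im,cv2.COLOR_BGR2HSV))
k=((H<8)|(H>172))&(S>150)&(P[...,2]>.07)&(P[...,2]<.12)
c,_=cv2.findContours(k.astype(np.uint8),0,2);c=max(c,key=cv2.contourArea);cc=cv2.minEnclosingCircle(c)
print(cc,onplane([cc[0]],C,.083),P[k].mean(0),np.percentile(P[k][:,2],95)); s=telemetry.read_state();print(s['tool_pos'],s['t'])
E
```

```text
((280.79412841796875, 201.9705810546875), 31.58632469177246) [[0.66240292 0.08848453 0.083     ]] [0.66236268 0.09086897 0.09265574] 0.0963174520766862
[0.66168083 0.08124814 0.18627048] 16.3667
```

send_rows --plan '[[[-1, 0.003, 0.03, -0.12, 0], [-1, 0.003, 0.03, -0.26, 0], [-1, 0.003, 0.03, -0.36, 0], [-1, 0.003, 0.03, -0.43, 0], [-1, 0.003, 0.03, -0.465, 0], [-1, 0.003, 0.03, -0.475, 0], [-1, 0.003, 0.03, -0.475, 0], [-1, 0.003, 0.03, -0.475, 0]]]'

```text
t: 17.03
tool_pos: [0.6634, 0.0879, 0.0909]
orientation: [2.224, 2.216, 0.003]
force: [-0.2, 0.0, 0.8]
opening: 0.0934
gripper_force: 0.0
```

send_rows --plan '[[[0, 0, 0, 0, 0], [0.3, 0, 0, 0, 0], [0.6, 0, 0, 0, 0], [0.8, 0, 0, 0, 0], [0.8, 0, 0, 0, 0], [0.8, 0, 0, 0, 0], [0.8, 0, 0, 0, 0]]]' --force 20

```text
t: 17.62
tool_pos: [0.6628, 0.0879, 0.0892]
orientation: [2.225, 2.217, 0.001]
force: [2.0, -0.3, -0.8]
opening: 0.0557
gripper_force: 20.0
```

send_rows --plan '[[[0.8, 0, 0, 0, -0.08], [0.8, 0, 0, 0, -0.18], [0.8, 0, 0, 0, -0.28], [0.8, 0, 0, 0, -0.38], [0.8, 0, 0, 0, -0.48], [0.8, 0, 0, 0, -0.58], [0.8, 0, 0, 0, -0.68], [0.8, 0, 0, 0, -0.76], [0.8, 0, 0, 0, -0.82], [0.8, 0, 0, 0, -0.82], [0.8, 0, 0, 0, -0.82]]]'

```text
t: 18.53
tool_pos: [0.6622, 0.0886, 0.09]
orientation: [-2.946, -1.089, -0.0]
force: [-3.6, 1.5, 6.2]
opening: 0.0556
gripper_force: 20.0
```

send_rows --plan '[[[-1, 0, 0, 0, 0], [-1, 0, 0, 0, 0], [-1, 0, 0, 0, 0], [-1, 0, 0, 0, 0], [-1, 0, 0, 0, 0], [-1, 0, 0, 0, 0], [-1, 0, 0, 0, 0], [-1, 0, 0, 0.1, 0], [-1, 0, 0, 0.3, 0], [-1, 0, 0, 0.5, 0], [-1, -0.3, 0, 0.6, 0], [-1, -0.6, -0.2, 0.7, 0], [-1, -0.8, -0.3, 0.7, 0], [-1, -0.8, -0.3, 0.7, 0], [-1, -0.8, -0.3, 0.7, 0]]]'

```text
t: 19.78
tool_pos: [0.4988, 0.0264, 0.2296]
orientation: [2.946, 1.089, -0.001]
force: [-0.4, -0.2, 0.2]
opening: 0.093
gripper_force: 0.0
```

```bash
python3 - <<'E'
from h import *
s=telemetry.read_state();print(s['tool_pos'],s['t'],s['force'])
im,d,C=grab('top'); P=cloud(d,C); cv2.imwrite('pics/t7.png',im)
H,S,V=cv2.split(cv2.cvtColor(im,cv2.COLOR_BGR2HSV)); k=np.zeros(d.shape,bool);k[140:200,255:320]=1; k&=((H<8)|(H>172))&(S>150)&(P[...,2]>.06)&(P[...,2]<.13)
z=np.load('top0.npz'); print(np.percentile(P[k][:,2],[20,50,80,95]),k.sum(), np.median((d-z['d'])[k]))
E
```

```text
[0.49881022 0.02639844 0.22961804] 19.7833 [-0.40964152 -0.18204802  0.16964862]
[0.09760248 0.10089438 0.10343938 0.10547145] 200 0.00019615889
```

View pics/t7.png

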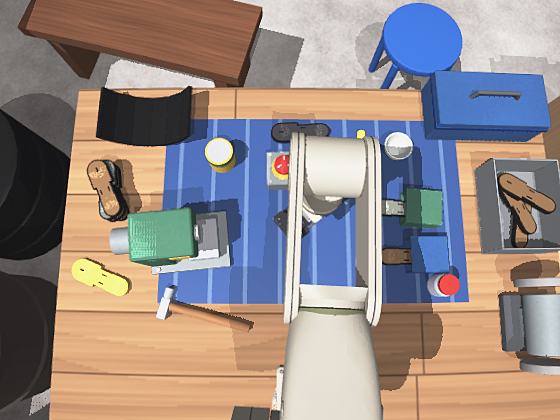

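The top view shows the button at (281,165) back at its starting height (0.2 mm difference), the sole in the blue bay with its heel out at (397,255), and everything else in place. The robot is clear.

```bash
python3 -c "
from plant import order; print(order.close_job())"
```

```text
the job is handed in; nothing more can be done
None
```

The job is done and handed in at about 20 s: I latched the button, put the sole toe first against the back of the blue bay, lying flat with its heel out, then turned the button clockwise and it sprang fully up.

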